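# Blow out a padlock and plug follower with a two-speed blow gun

### The arm

A 6-joint arm with a two-finger parallel gripper is mounted at the origin on a cart in front of the work surface, level with it; the furniture and walls round the work are solid. World frame = base frame: x ahead of the robot, y to its left, z up, the work surface at z = 0. Lengths are in mm, angles in rad, forces in N, time in s.
With the tool pointing down it reaches from about 400 to 925 mm from the base axis. Payload 12.5 kg.
Tool frame: the origin (TCP) lies on the mounting face of the last link; the fingertips stand 190 mm ahead of it and the grasp point (between the pads) lies 171 mm ahead of it (env.tcp_to_tips is the distance from the TCP to the fingertips, in mm); x points along the fingers, y is the direction in which the jaws open and shut, and the axes are right-handed (so a half turn about x gives the same grasp; the last joint's range is limited). The gripper opens to 95 mm and grips with 3 to 60 N. Pads are 20 mm wide; open, the fingers measure 119 mm over their backs; the gripper's body (75 mm by 180 mm) begins 59 mm behind the grasp point.
Start: joints at [-1.419, 0.491, 1.559, -0, 1.092, -0.106], TCP at [159.366, -604.34, 404.761] pointing down, gripper open.
Joint ranges: [-3.1, 3.1], [-0.84, 2.19], [0.05, 2.79], [-1.13, 4.28], [0.06, 2.93], [-2.69, 2.69]. Speed limits (rad/s): [2.22, 2.22, 2.79, 3.14, 3.14, 3.14].

### API

Orientations are given as [roll, pitch, yaw] about the fixed x, y, z axes, in that order (R = Rz(yaw) Ry(pitch) Rx(roll)).
In Python, from cell import monitor, cams, job, env gives the robot as it stands. The module is installed in compiled form; this text tells all that it offers.
- The arm moves only by the tool apply_moves, never from a script. Its argument "series" is a list of rows, each a list of 3 entries, a list of its own where there are three numbers: the closure, from -1 (fully open) to 1 (shut), so that 0 is half open, then the shift along the tool's x, y, z in cm, then the turn about the tool's x in rad. A call has 1 to 20 rows; each row is the pose to reach, as a shift and turn from the pose commanded when the call began, along the tool's axes at that moment; what a row does not reach only later rows make up. A row lasts 1/8 s, in which the tool goes at most 62.5 mm and 10.7 degrees, less where a joint would pass 70% of its speed; a pose out of reach is approached as far as the arm can. A call with a gripper value outside its range is refused whole. The fingers move at their own pace and stop on an object; the grip force is fixed at half the most. Time passes only in rows, so rows that repeat a pose let the fingers close. It gives the time, the measured TCP pose, the force and the opening at its end, in the units of the state.
- monitor.state(): the state, without advancing time (a new reading comes with each control period).
- cams.read_camera(name): name is "scene" or "top"; returns a dict with "image" (420x560x3 uint8, red, green, blue), "fx", "fy", "cx", "cy" (pixels), "position" and "orientation" of the camera in the world. Camera axes: x right, y down, z forward; pixel columns grow to the right and rows downward; lengths in mm; the calibration is good to about 2 mm. A picture is of the moment at which its call begins. There is no depth.
- job.job_done(): hands the job in, once; it reports no verdict.
The state is a dict: "t": time; "joints": joint angles; "qvel": joint speeds; "tau": joint torques, N m; "eef_pos": TCP position; "tcp_rot": TCP orientation; "ft_force": force on the tool from outside, world axes, zero at the start; "moment": the same for the moment, N m; "opening": opening from 0.0 (shut) to 1.0 (fully open).
Only numpy, scipy, OpenCV 4.12 (cv2) and the standard library are available. Lean on these libraries where they do the work, as an engineer would, in place of code of your own. Each camera call takes 0.05 s, during which the arm holds its last target. There are 200 camera calls.

### The job

Before the padlock is re-pinned, it and the plug follower have to be blown clean: lay each in its own shaped pocket of the blow-off station's sliding tray, then push the tray fully home under the nozzle. Press the gun's trigger lever as far as its first pressure point and hold it there for about a second (soft air), then press on through to the second stage, fully down, and hold that for about a second (full air), and let the trigger spring back. Leave the tray home with both parts in their pockets, and do not shift the other things on the bench.

Things in the scene. Friction and masses are not known exactly. Their poses are not given: they have to be found in the camera images.
- blow_station: Blow-off station, a low steel base fixed to the bench. Origin on the bench under the centre of the drawn-out tray; its x is the way the tray is pushed home, z up. A straight level gun lies at its x = +78 mm from y = -37 (fan nozzle) to y = -250 mm (hose), nowhere higher than its trigger pad. A sheet-steel chip deflector 80 mm high stands at y = +77 mm, x = 23 to 133 mm.
- tray (a joint): Slide of the black tray along the station's +x, m: 0 drawn out (to load), 0.078 fully home at its stop under the nozzle. No spring: it stays where left; about 3 N pushes it. Tray 108 mm (x) by 124 mm (y), top face 28 mm above the bench, pocket floors 18 mm (10 mm deep).
- padlock_pocket (a point): Where the centre of the seated padlock's body must be, 8.5 mm over the pocket floor; the station's axes. A stepped pocket in the padlock's outline, 3 mm to spare each side and 4 mm at each end: body part to -y, narrower shackle part to +y, so the padlock's x must point along the station's +y; it does not go in turned round.
- follower_pocket (a point): Where the centre of the seated plug follower must be, 6 mm over the pocket floor; the station's axes. Straight pocket 108 x 18 mm along y, either way round, 58 mm beyond the padlock pocket in +x.
- finger_slot (a point): Middle of the tray's top face. From here a finger slot, 28 mm wide (y) and 8 mm deep (floor 20 mm above the bench), runs along the station's x right across the black tray, through the middles of both pockets and out at both edges, so that fingers holding a part across x can go down beside it. The pockets have light grey floors. Moves with the tray.
- push_tab (a point): Middle of the steel push tab on the tray's front (-x) edge, 42 mm above the bench. Upright tab 36 mm wide (y), from 12 to 56 mm above the bench; its rolled upper edge stands 5 mm farther to -x than this point. It moves with the tray.
- padlock_mid (a point): Centre of the body of the brass padlock, which lies flat: body 36 mm (its x) by 42 mm (its y) by 17 mm thick, steel shackle 32 mm wide sticking out to 49 mm from this point along its +x. z up. 0.12 to 0.24 kg. Grip the body across its y.
- follower_mid (a point): Centre of the plug follower, a plain steel rod 100 mm long (along its x), 12 mm thick, lying on the bench; it may roll about x, so use only the direction of its x axis. About 0.06 kg. Grip it across its length at the middle.
- trigger (a joint): Angle of the gun's trigger lever in rad: 0 released, 0.12 at the first pressure point, 0.25 fully down. A lever with its pivot at the nozzle end, pressed from above at its free end. At the pad 2 N starts it, 4 N brings it to the pressure point, where it meets the second valve; about 11 N breaks through and 16 N holds it fully down. It springs back.
- trigger_pad (a point): Top of the ribbed pad (24 x 36 mm) at the free end of the trigger lever, 93 mm behind its pivot towards the station's -y, 107 mm above the bench when released; it moves down about 11 mm to the pressure point and 24 mm in all, swinging with the lever about the station's x axis.
- bench_grinder: Red bench grinder at the left rear of the bench, fixed: 230 mm high, about 310 mm wide (y) and 230 mm deep (x) about its origin, which lies under its middle. Its tool rests and eye shields stand out towards the robot: keep arm and gripper clear, or pass above it.
- tin: Round tin, 58 mm across and 58 mm high, standing. Leave alone. Origin under its centre.
- cylinder_4: Round brass lock cylinder, 35 mm across and 30 mm high, standing. Leave alone.
- marker: Black marker pen, 129 x 14 mm, lying along its y. Leave alone.
- screwdriver: Small screwdriver, 130 x 16 mm, lying along its y. Leave alone.
- big_screwdriver: Flat screwdriver, 180 x 23 mm, lying along its y. Leave alone.

How it is judged (in metres and radians):
On the way, in this order (a step that is already met when the one before it is completed fails the run):
1. padlock and plug follower each seated in its own pocket (horizontal distance between padlock_mid and padlock_pocket below 0.006 m and z of padlock_mid in the frame of padlock_pocket between -0.003 and 0.003 m and angle between the x axis of padlock_mid and the y axis of padlock_pocket, either way round below 0.15 rad and horizontal distance between follower_mid and follower_pocket below 0.006 m and z of follower_mid in the frame of follower_pocket between -0.003 and 0.003 m and angle between the x axis of follower_mid and the y axis of follower_pocket, either way round below 0.15 rad), for 0.2 s.
2. tray pushed fully home with both parts seated (all of step 1 and value of joint tray above 0.073 m), for 0.2 s.
3. trigger held at its first stage (soft air), not past the pressure point (all of step 2 and value of joint trigger between 0.08 and 0.15 rad), for 0.5 s.
4. trigger held fully down in its second stage (full air) (all of step 2 and value of joint trigger above 0.21 rad), for 0.5 s.
At the end, for the whole second after the job is handed in: The trigger has sprung back (below 0.03 rad), the tray is home (at least 73 of its 78 mm), and padlock and plug follower lie in their own pockets: within 6 mm sideways and 3 mm in height of the seated place and within 0.15 rad of its direction (all of step 2 and value of joint trigger below 0.03 rad); the robot touches nothing.
It fails at once if one of the other things on the bench shifted by more than 30 mm (distance of any of tin, cylinder_4, marker, screwdriver, big_screwdriver from where it was at the start of the episode above 0.03 m).
It also fails if it takes over 72 s, if anything falls off the work surface, if the arm or the gripper's body presses on something with over 40 N, if the wrist force passes 120 N, or if a joint passes its speed limit or range.

## Working session

There is one attempt and no reset: what is moved stays moved. The work goes in short steps, Python scripts to look and compute and a tool call to move; the robot and the scene stay as the last step left them, time stands still between calls to the robot, and variables do not carry over. Pictures are saved under pics/ and viewed, about 8 in all and at most 12, crops included, and the job is handed in when it is done.

Besides the shell and the picture viewer there is one more tool, called after "Call:" as name(argument=value, ...) on one line, values as JSON. apply_moves: Moves the arm, as the interface text tells. Its arguments: {"type":"object","properties":{"series":{"type":"array"}},"required":["series"]}

```bash
mkdir -p pics
python3 - <<'E'
from cell import monitor,cams,env
import cv2
print(monitor.state())
for n in("top","scene"):
    r=cams.read_camera(n); cv2.imwrite(f"pics/{n}0.png",r["image"][:,:,::-1])
    print(n,{k:v for k,v in r.items() if k!="image"})
E
```

```text
{'t': 0.0, 'joints': array([-1.41858194e+00,  4.91526058e-01,  1.55946816e+00, -8.93519572e-06,
        1.09168748e+00, -1.05605395e-01]), 'qvel': array([-1.39060325e-05,  1.35158593e-03,  2.36224213e-04, -3.99270439e-04,
       -1.18378950e-03,  2.08567022e-04]), 'tau': array([-3.65790336e-03, -6.12653446e+01, -2.58188331e+01,  6.92856289e-02,
        4.81658068e-02, -7.83785026e-05]), 'eef_pos': array([ 159.36938717, -604.29337505,  404.17600617]), 'tcp_rot': array([-1.66912508,  1.56970726,  1.73029148]), 'ft_force': array([-0.01116226,  0.72222844,  0.1976538 ]), 'moment': array([0.03577905, 0.0007012 , 0.01010723]), 'opening': 1.0004321186129088}
top {'fx': 545.2048363018218, 'fy': 545.2048363018218, 'cx': 283.2026884918, 'cy': 204.5506046526937, 'position': array([ 259.12352481, -128.54979759, 1592.82009259]), 'orientation': array([-3.00547276,  0.01796388, -1.58419571])}
scene {'fx': 434.23443080700775, 'fy': 434.23443080700775, 'cx': 279.4824310389945, 'cy': 217.31663699442979, 'position': array([ 21.14704727, 417.36855627, 821.41994681]), 'orientation': array([-2.38138544, -0.00365675, -2.42700416])}
```

View pics/top0.png

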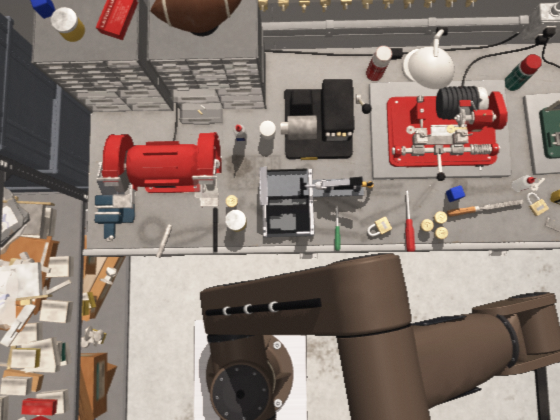

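View pics/scene0.png

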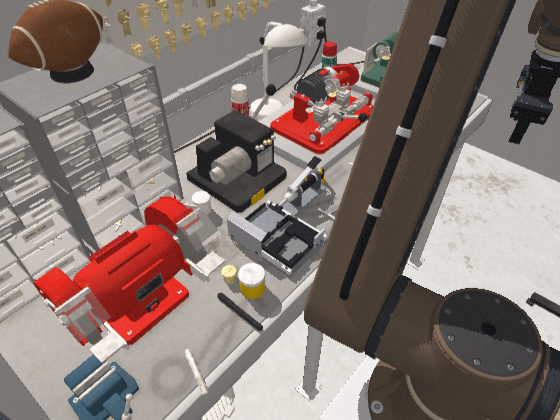

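The top view shows the station near pixel (290,200), a brass padlock at (380,227), and a pale rod at (165,240) that is probably the follower. I'll zoom in on the work strip.

```bash
cat > h.py <<'E'
import numpy as np,cv2
from scipy.spatial.transform import Rotation as R
from cell import monitor,cams,env
def P(r): return R.from_euler("xyz",r["orientation"]).as_matrix(),np.array(r["position"])
def ray(r,uv,z):
    M,p=P(r); uv=np.atleast_2d(uv).astype(float)
    d=np.c_[(uv[:,0]-r["cx"])/r["fx"],(uv[:,1]-r["cy"])/r["fy"],np.ones(len(uv))]@M.T
    return p+d*((z-p[2])/d[:,2])[:,None]
def proj(r,X):
    M,p=P(r); c=(np.atleast_2d(X)-p)@M
    return np.c_[c[:,0]/c[:,2]*r["fx"]+r["cx"],c[:,1]/c[:,2]*r["fy"]+r["cy"]]
def snap(n,f): 
    r=cams.read_camera(n); cv2.imwrite(f,r["image"][:,:,::-1]); return r
def crop(r,x0,y0,x1,y1,k,f):
    cv2.imwrite(f,cv2.resize(r["image"][y0:y1,x0:x1,::-1],None,fx=k,fy=k,interpolation=cv2.INTER_CUBIC))
E
python3 - <<'E'
from h import *
r=cams.read_camera("top")
a=r["image"][150:262,240:400,::-1]; b=r["image"][150:262,140:250,::-1]
A=cv2.resize(a,None,fx=5,fy=5,interpolation=cv2.INTER_CUBIC)
cv2.imwrite("pics/c1.png",A)
print(ray(r,[[165,240],[380,227],[290,200],[350,187]],10))
E
```

```text
[[ 377.44692815  243.09758195   10.        ]
 [ 406.03511095 -383.34679807   10.        ]
 [ 489.47003889 -123.14175753   10.        ]
 [ 525.22771206 -299.92068506   10.        ]]
```

View pics/c1.png

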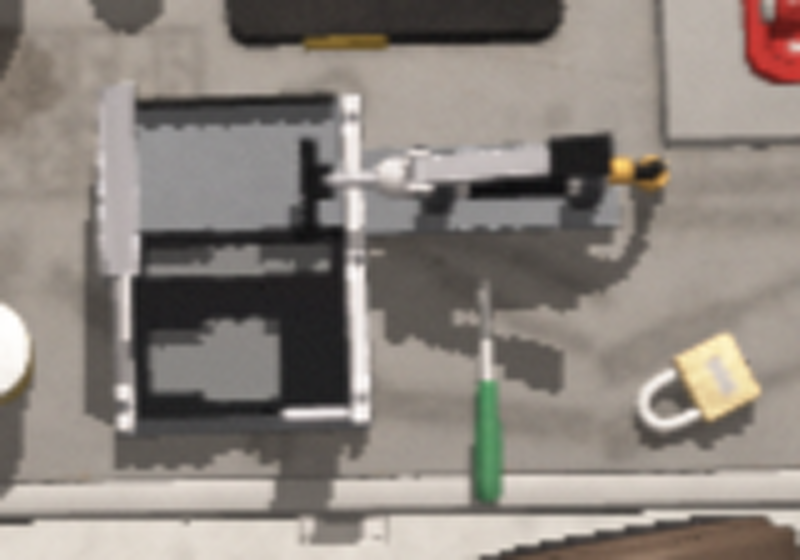

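The padlock body is near top pixel (384,226) with its shackle pointing left and slightly down. The tray pockets and push tab show clearly, with the tab at about crop (314,412). Next I'll check the follower candidate and the nozzle in both views.

Run:
```python
from h import *
r=cams.read_camera("top"); s=cams.read_camera("scene")
A=cv2.resize(r["image"][180:265,140:260],None,fx=3.3,fy=3.3,interpolation=cv2.INTER_CUBIC)
B=cv2.resize(s["image"][330:415,150:270],None,fx=3.3,fy=3.3,interpolation=cv2.INTER_CUBIC)
C=cv2.resize(s["image"][150:275,220:340],None,fx=3.3,fy=2.5,interpolation=cv2.INTER_CUBIC)
C=cv2.resize(s["image"][150:280,222:342],(396,429),interpolation=cv2.INTER_CUBIC)
L=np.vstack([A,B])[:, :]; C=np.vstack([C,np.zeros((L.shape[0]-C.shape[0],C.shape[1],3),np.uint8)])
cv2.imwrite("pics/c2.png",np.hstack([L,C])[:,:,::-1]); print(L.shape)
```

```text
(560, 396, 3)
```

View pics/c2.png

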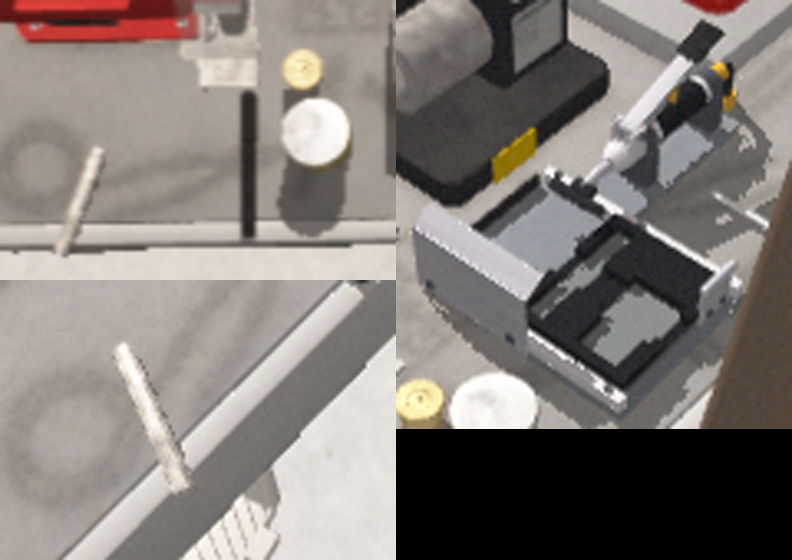

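The pale rod is the follower; its near end sticks out over the bench edge. The nozzle looks low. Now I'll measure both parts, the tray and the nozzle.

```bash
cat > meas.py <<'E'
from h import *
def comps(m,amin=20):
    n,l,st,c=cv2.connectedComponentsWithStats(m.astype(np.uint8),connectivity=4)
    return [(l==i) for i in range(1,n) if st[i,4]>=amin]
def wrect(r,m,z):
    v,u=np.nonzero(m); X=ray(r,np.c_[u,v],z)[:,:2].astype(np.float32)
    c,s,a=cv2.minAreaRect(X); return np.round(c,1),np.round(s,1),round(a,1),X.mean(0).round(1),len(u)
def roi(r,x0,y0,x1,y1,f):
    m=np.zeros(r["image"].shape[:2],bool); m[y0:y1,x0:x1]=f(r["image"][y0:y1,x0:x1].astype(int)); return m
E
python3 - <<'E'
from meas import *
r=cams.read_camera("top"); s=cams.read_camera("scene")
print("padlock yellow"); 
m=roi(r,360,205,400,245,lambda i:(i[...,0]-i[...,2]>45)&(i[...,0]>110))
for c in comps(m): print(wrect(r,c,17))
m=roi(r,360,205,400,245,lambda i:(i.min(-1)>165))
for c in comps(m,8): print("steel",wrect(r,c,8.5))
print("follower top")
m=roi(r,150,218,180,247,lambda i:i.min(-1)>140)
for c in comps(m): print(wrect(r,c,6))
e=np.array([[169.7,225.3],[159.1,256.7]]); print(ray(r,e,6)); 
es=np.array([[187,349.5],[205.2,393]]); print(ray(s,es,6))
print("tray black")
m=roi(r,264,190,316,238,lambda i:i.max(-1)<70)
for c in comps(m): print(wrect(r,c,28))
m=roi(r,267,195,310,236,lambda i:(i.max(-1)>75)&(i.max(-1)<170))
for c in comps(m): print("grey",wrect(r,c,18))
# nozzle height
def tri(a,b):
    Ma,pa=P(r);Mb,pb=P(s)
    da=ray(r,a,0)[0]-pa; db=ray(s,b,0)[0]-pb
    t=np.linalg.lstsq(np.c_[da,-db],pb-pa,rcond=None)[0]; return (pa+t[0]*da).round(1),np.linalg.norm(pa+t[0]*da-pb-t[1]*db).round(1)
print("nozzle",tri((302,187),(276,206)))
print("padtip", tri((240+610/5,150+137/5),(222+(722-396)/3.3,150+38/3.3)))
for nm,rr,(x0,y0,x1,y1) in(("r",r,(262,190,318,242)),):
    g=rr["image"][y0:y1,x0:x1].mean(-1).astype(int)
    for k in range(0,52,2): print(y0+k," ".join(f"{v:3d}" for v in g[k,::2]))
E
```

```text
padlock yellow
(array([ 411.3, -391.5]), array([41.1, 37.6]), 25.6, array([ 411.2, -390.9], dtype=float32), 162)
steel (array([ 415.3, -393.1]), array([33.7, 30.2]), 24.5, array([ 417.7, -393.9], dtype=float32), 107)
steel (array([ 397.7, -360.9]), array([31.7, 27.3]), 30.1, array([ 398. , -359.1], dtype=float32), 49)
steel (array([ 356.3, -414.9]), array([43.3,  0. ]), 89.2, array([ 356.3, -414.9], dtype=float32), 16)
follower top
(array([401. , 231.2]), array([53.1, 86.4]), 84.6, array([412.4, 231.4], dtype=float32), 231)
(array([403.9, 282.2]), array([22.5, 18.4]), 17.8, array([403.1, 282.2], dtype=float32), 38)
[[420.70475345 230.8889161    6.        ]
 [329.33096749 260.50071159   6.        ]]
[[426.82919588 228.56772468   6.        ]
 [334.50293724 263.61220274   6.        ]]
tray black
(array([ 452. , -115.5]), array([126.4, 121.4]), 0.8, array([ 448.1, -120.9], dtype=float32), 1023)
grey (array([ 502., -100.]), array([87.7,  3. ]), 89.1, array([503.3, -98.7], dtype=float32), 32)
grey (array([ 484.2, -102.7]), array([93.4, 14.7]), 89.1, array([ 482.1, -106.8], dtype=float32), 
[... 2642 characters left out ...]
 130
230  90 130 176  35  33  34  32  34  33  38  56  67  58  56  57  57  44  35  36  38  41  46  48  49 139 182 137 131
232  91 151 187  35  33  35  35  34  35  35  36  34  37  36  38  33  34 132 233 234 232 232 231 226 201 238 133 131
234 103 231 190  70  70  66  67  68  70  68  70  69  72  72  71  74  75  84 101  98  96  92  88  85 117 151 133 145
236 133 113 118  75  72  73  71  72  72  74  73  73  72  72  68  68  68  65  70  74  75  74  74  80  77  85 148 152
238 134  86  85  85  87  88  87  87  87  91  88  87  88  83  75  74  78  74  77  84  86  84  86  90  86  92 149 153
240 134  86  88  88  88  87  87  88  88  88  91 100 143 126  97  81  81  75  79  85  85  86  86 113  92 116 151 153
```

Run:
```python
from meas import *
r=cams.read_camera("top"); g=r["image"].mean(-1)
def edge(line,lo,hi,thr,rising):   # subpixel crossing
    for k in range(lo,hi):
        a,b=line[k],line[k+1]
        if (a<thr<=b) if rising else (a>=thr>b): return k+(thr-a)/(b-a)
def fit(pts,z,along):
    X=ray(r,pts,z)[:,:2]; o=1-along; p=np.polyfit(X[:,along],X[:,o],1); e=X[:,o]-np.polyval(p,X[:,along])
    k=abs(e)<2; p=np.polyfit(X[k,along],X[k,o],1); return np.degrees(np.arctan(p[0])).round(2),X[k].mean(0).round(1),e[k].std().round(2),k.sum()
# right inner tray edge (black->rail) rows 206-231
P1=[(edge(g[v],302,313,120,True),v) for v in range(205,231)]; print("right rail inner z28",fit(P1,28,0))
P1=[(edge(g[v],302,313,150,True),v) for v in list(range(172,182))+list(range(205,231))]; print("rail long",fit(P1,28,0))
P2=[(edge(g[v],264,270,60,False),v) for v in range(206,232)]; print("left tray edge",fit(P2,28,0))
P3=[(u,edge(g[:,u],231,236,52,True)) for u in range(269,295)]; print("front edge",fit(P3,28,1))
P4=[(u,edge(g[:,u],193,199,90,False)) for u in range(270,292)]; print("back edge",fit(P4,28,1))
P5=[(u,edge(g[:,u],203,208,80,False)) for u in range(271,300)]; print("follower pocket front",fit(P5,28,1))
P6=[(u,edge(g[:,u],226,233,80,False)) for u in range(282,294)]; print("padlock pocket front",fit(P6,28,1))
P6=[(u,edge(g[:,u],210,217,80,True)) for u in range(283,293)]; print("padlock pocket back",fit(P6,18,1))
P7=[(edge(g[v],290,300,80,False),v) for v in range(218,229)]; print("padlock pocket right",fit(P7,18,0))
P8=[(edge(g[v],267,274,80,True),v) for v in range(219,228)]; print("padlock pocket left",fit(P8,18,0))
P9=[(u,edge(g[:,u],228,233,140,True)) for u in range(298,308)]; print("tab top line",fit(P9,56,1))
P9=[(edge(g[232],290,300,140,True),232),(edge(g[232],300,318,228,False) ,232)]; print("tab ends",P9,ray(r,P9[:1],56))
```

```text
right rail inner z28 (np.float64(1.48), array([ 435., -178.]), np.float64(0.28), np.int64(26))
rail long (np.float64(1.37), array([ 465.6, -178.3]), np.float64(0.53), np.int64(35))
left tray edge (np.float64(1.21), array([434. , -55.2]), np.float64(0.4), np.int64(26))
front edge (np.float64(-1.56), array([391.5, -97.3]), np.float64(0.31), np.int64(26))
back edge (np.float64(0.7), array([500.1, -95.8]), np.float64(0.24), np.int64(22))
 ** On entry to DLASCL parameter number  4 had an illegal value
 ** On entry to DLASCL parameter number  4 had an illegal value
 ** On entry to DLASCL parameter number  4 had an illegal value
 ** On entry to DLASCL parameter number  4 had an illegal value
 ** On entry to DLASCL parameter number  5 had an illegal value
 ** On entry to DLASCL parameter number  4 had an illegal valueTraceback (most recent call last):
  File "<stdin>", line 16, in <module>
  File "<stdin>", line 8, in fit
    c, resids, rank, s = lstsq(lhs, rhs, rcond)
                         ~~~~~^^^^^^^^^^^^^^^^^
    x, resids, rank, s = _umath_linalg.lstsq(a, b, rcond,
                         ~~~~~~~~~~~~~~~~~~~^^^^^^^^^^^^^
                                             signature=signature)
                                             ^^^^^^^^^^^^^^^^^^^^
    raise LinAlgError("SVD did not converge in Linear Least Squares")
numpy.linalg.LinAlgError: SVD did not converge in Linear Least Squares
```

Station yaw comes out at about +1.4°, with the tray centre near (446,-116). I'll make a planning helper and compute the padlock approach.

```bash
cat > plan.py <<'E'
from meas import *
O=np.array([446.,-116.3]); YAW=0.025
def st(x,y):  # station -> world
    c,s=np.cos(YAW),np.sin(YAW); return O+[c*x-s*y,s*x+c*y]
# cmd = last commanded pose, given by the measured state (tips point) 
def plan(x,y,ztip,jawdeg,s=None):
    s=s or monitor.state(); M=R.from_euler("xyz",s["tcp_rot"]).as_matrix()
    d=np.array([x,y,ztip+190])-s["eef_pos"]; 
    jy=np.degrees(np.arctan2(M[1,1],M[0,1])); t=(jawdeg-jy+90)%180-90
    # sign: turn about tool x (down) 
    sg=np.sign(M[2,0])
    print("shift cm",(M.T@d/10).round(2),"turn",np.radians(sg*t).round(3),"jaw now",jy.round(1),"tips",(s["eef_pos"]+190*M[:,0]).round(1),"j6",s["joints"][5].round(2),"F",s["ft_force"].round(1),"op",round(s["opening"],3),"t",round(s["t"],2))
E
python3 - <<'E'
from plan import *
plan(412,-392,90,25); plan(412,-392,4.5,25)
r=cams.read_camera("top")
p=ray(r,[[356.2,181]],107)[0,:2]; print("pad",p,"st",(p-O))
print(ray(r,[[295.5,232],[307.5,232]],56)[:,:2]-O, st(-19.4,0),st(38.6,0))
E
```

```text
shift cm [ 12.47 -14.09 -29.84] turn 1.392 jaw now -75.2 tips [ 159.4 -604.3  214.7] j6 -0.11 F [-0.1  0.5 -0.3] op 0.996 t 0.4
shift cm [ 21.02 -14.09 -29.84] turn 1.392 jaw now -75.2 tips [ 159.4 -604.3  214.7] j6 -0.11 F [-0.1  0.5 -0.3] op 0.996 t 0.4
pad [ 525.42626651 -307.00134571] st [  79.42626651 -190.70134571]
[[-54.8087177  -21.15465761]
 [-55.31498758 -55.02841075]] [ 426.60606218 -116.78494948] [ 484.58793813 -115.33510052]
```

Call:
apply_moves(series=[[-1,[12.5,-14.1,-29.8],1.392],[-1,[12.5,-14.1,-29.8],1.392],[-1,[12.5,-14.1,-29.8],1.392],[-1,[12.5,-14.1,-29.8],1.392],[-1,[12.5,-14.1,-29.8],1.392],[-1,[12.5,-14.1,-29.8],1.392],[-1,[12.5,-14.1,-29.8],1.392],[-1,[12.5,-14.1,-29.8],1.392],[-1,[12.5,-14.1,-29.8],1.392],[-1,[12.5,-14.1,-29.8],1.392],[-1,[12.5,-14.1,-29.8],1.392],[-1,[12.5,-14.1,-29.8],1.392]])

```text
t: 1.95
eef_pos: [411.5, -392.1, 279.8]
tcp_rot: [2.975, 1.571, -1.3]
ft_force: [-0.0, 0.0, -0.3]
opening: 0.998
```

Run:
```python
from plan import *
plan(412,-392,4.5,25)
```

```text
shift cm [ 8.53 -0.05 -0.01] turn 0.001 jaw now -155.0 tips [ 411.5 -392.2   89.8] j6 1.83 F [-0.   0.  -0.3] op 0.998 t 1.95
```

The last joint would run out of range over the tray with this grasp, so I'll flip the jaws half a turn before gripping.

Call:
apply_moves(series=[[-1,[3,0,0],-3.14],[-1,[3,0,0],-3.14],[-1,[3,0,0],-3.14],[-1,[3,0,0],-3.14],[-1,[3,0,0],-3.14],[-1,[3,0,0],-3.14],[-1,[3,0,0],-3.14],[-1,[3,0,0],-3.14],[-1,[3,0,0],-3.14],[-1,[3,0,0],-3.14],[-1,[3,0,0],-3.14],[-1,[3,0,0],-3.14],[-1,[3,0,0],-3.14],[-1,[3,0,0],-3.14],[-1,[3,0,0],-3.14],[-1,[3,0,0],-3.14],[-1,[3,0,0],-3.14],[-1,[3,0,0],-3.14]])

```text
t: 4.2
eef_pos: [411.5, -392.1, 249.8]
tcp_rot: [-0.21, 1.571, -1.346]
ft_force: [-0.3, 0.5, -0.2]
opening: 1.0
```

Run:
```python
from plan import *
plan(412,-392,4,25)
```

```text
shift cm [5.58 0.05 0.01] turn -0.002 jaw now 24.9 tips [ 411.5 -392.1   59.8] j6 -1.31 F [-0.3  0.5 -0.2] op 1.0 t 4.2
```

Call:
apply_moves(series=[[-1,[4,0,0],0],[-1,[5.6,0,0],0],[-1,[5.6,0,0],0],[1,[5.6,0,0],0],[1,[5.6,0,0],0],[1,[5.6,0,0],0],[1,[5.6,0,0],0],[1,[5.6,0,0],0],[1,[5.6,0,0],0],[1,[5.6,0,0],0],[1,[3,0,0],0],[1,[-4,0,0],0],[1,[-4,0,0],0],[1,[-4,0,0],0]])

```text
t: 5.95
eef_pos: [411.4, -391.8, 289.7]
tcp_rot: [0.132, 1.57, -1.004]
ft_force: [0.0, 0.6, -1.6]
opening: 0.438
```

Run:
```python
from plan import *
x,y=st(-19.4,0); plan(x,y,100,1.43)
r=snap("top","pics/t2.png"); crop(r,240,150,400,262,5,"pics/c3.png")
```

```text
shift cm [ -0.04  12.97 -24.3 ] turn 0.41 jaw now 24.9 tips [ 411.5 -391.9   99.7] j6 -1.31 F [ 0.   0.6 -1.6] op 0.438 t 5.95
```

View pics/c3.png

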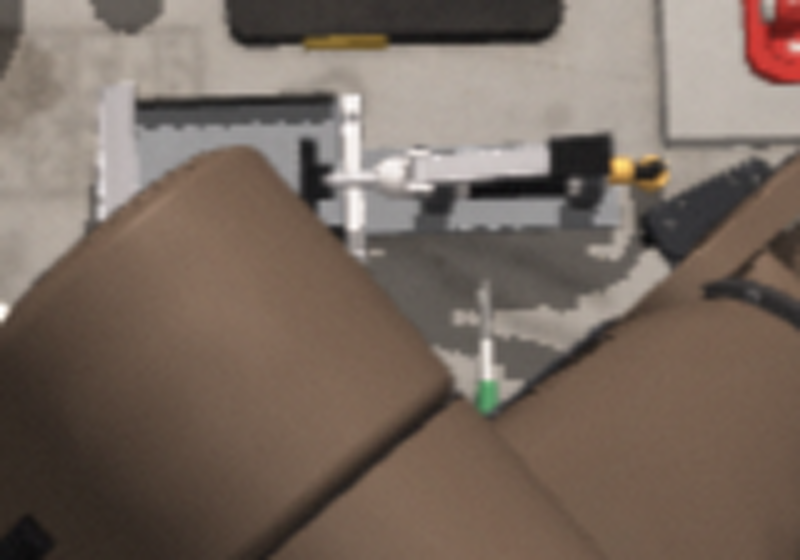

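Padlock gripped: opening 0.438 is about 41.6 mm. The arm blocks the top view, so I'll carry the padlock over its pocket and check with the scene camera.

Call:
apply_moves(series=[[1,[0,13,-24.3],0.41],[1,[0,13,-24.3],0.41],[1,[0,13,-24.3],0.41],[1,[0,13,-24.3],0.41],[1,[0,13,-24.3],0.41],[1,[0,13,-24.3],0.41],[1,[0,13,-24.3],0.41],[1,[4,13,-24.3],0.41],[1,[4,13,-24.3],0.41]])

```text
t: 7.12
eef_pos: [426.7, -117.7, 247.9]
tcp_rot: [-1.99, 1.566, 2.746]
ft_force: [0.2, -1.0, -0.6]
opening: 0.441
```

Run:
```python
from plan import *
x,y=st(-19.4,0); plan(x,y,21.5,1.43)
r=snap("scene","pics/s2.png"); crop(r,210,120,370,240,5,"pics/c4.png")
```

```text
shift cm [ 3.64  0.01 -0.09] turn -0.002 jaw now 1.3 tips [ 425.8 -117.4   57.9] j6 -0.44 F [ 0.2 -1.  -0.6] op 0.441 t 7.12
```

View pics/c4.png

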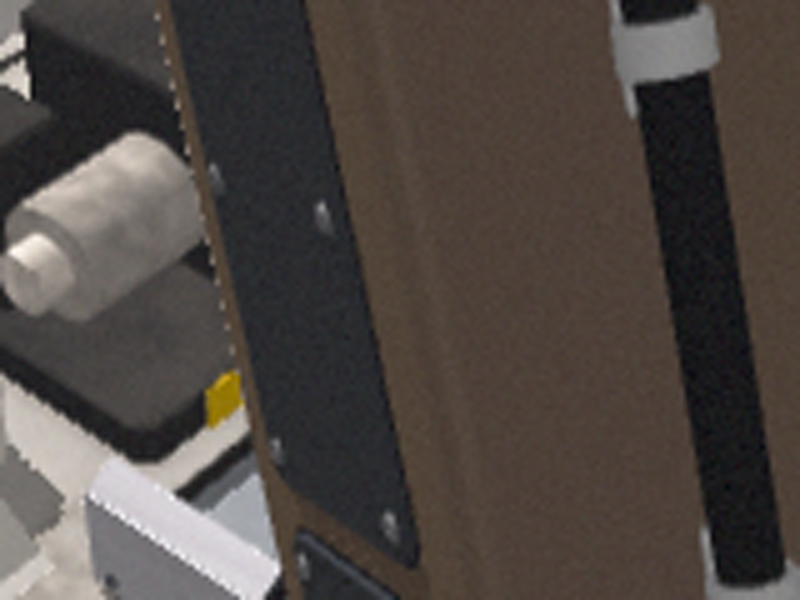

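Blocked here too, so I'll lower it step by step and watch the force.

Call:
apply_moves(series=[[1,[1.5,0,0],0],[1,[2.3,0,0],0],[1,[2.3,0,0],0],[1,[2.3,0,0],0]])

```text
t: 7.68
eef_pos: [427.2, -117.0, 227.3]
tcp_rot: [1.011, 1.57, -0.535]
ft_force: [0.1, -0.5, -2.0]
opening: 0.441
```

Run:
```python
from plan import *
x,y=st(-19.4,0); plan(x,y,22.5,1.43)
```

```text
shift cm [ 1.48 -0.06 -0.02] turn -0.0 jaw now 1.4 tips [ 427.3 -117.1   37.3] j6 -0.44 F [ 0.1 -0.5 -2. ] op 0.441 t 7.67
```

Call:
apply_moves(series=[[1,[0.5,-0.05,0],0],[1,[0.8,-0.05,0],0],[1,[1.1,-0.05,0],0],[1,[1.3,-0.05,0],0],[1,[1.4,-0.05,0],0],[1,[1.4,-0.05,0],0]])

```text
t: 8.43
eef_pos: [426.6, -116.9, 212.7]
tcp_rot: [-1.297, 1.571, -2.843]
ft_force: [-0.1, 0.2, -2.1]
opening: 0.443
```

Run:
```python
from plan import *
x,y=st(-19.4,0); plan(x,y,22.5,1.43)
```

```text
shift cm [ 0.02  0.01 -0.01] turn 0.0 jaw now 1.4 tips [ 426.5 -116.9   22.7] j6 -0.44 F [-0.1  0.2 -2.1] op 0.443 t 8.43
```

The padlock reached pocket depth with no contact force. I'll release it with a small opening, lift above grinder height and check.

Call:
apply_moves(series=[[1,[0.06,0,0],0],[1,[0.06,0,0],0],[-0.2,[0.06,0,0],0],[-0.2,[0.06,0,0],0],[-0.2,[0.06,0,0],0],[-0.2,[0,0,0],0],[-0.2,[-5,0,0],0],[-0.2,[-11,0,0],0],[-0.2,[-16,0,0],0],[-0.2,[-16,0,0],0]])

```text
t: 9.68
eef_pos: [426.6, -116.8, 375.9]
tcp_rot: [1.116, 1.564, -0.429]
ft_force: [-0.2, -0.7, -0.5]
opening: 0.6
```

Run:
```python
from plan import *
plan(377,246,182,72); plan(377,246,3,72)
```

```text
shift cm [  0.26  -4.04 -36.4 ] turn -1.232 jaw now 1.4 tips [ 427.7 -117.4  186. ] j6 -0.44 F [-0.2 -0.7 -0.5] op 0.6 t 9.68
shift cm [ 18.16  -4.15 -36.45] turn -1.232 jaw now 1.4 tips [ 427.7 -117.4  186. ] j6 -0.44 F [-0.2 -0.7 -0.5] op 0.6 t 9.68
```

Call:
apply_moves(series=[[-0.2,[0,-4.1,-36.4],-1.232],[-0.2,[0,-4.1,-36.4],-1.232],[-0.2,[0,-4.1,-36.4],-1.232],[-0.2,[0,-4.1,-36.4],-1.232],[-0.2,[0,-4.1,-36.4],-1.232],[-0.2,[0,-4.1,-36.4],-1.232],[-0.2,[5,-4.1,-36.4],-1.232],[-0.2,[10,-4.1,-36.4],-1.232],[-0.2,[13,-4.1,-36.4],-1.232],[-0.2,[13,-4.1,-36.4],-1.232]])

```text
t: 10.92
eef_pos: [376.1, 245.8, 240.6]
tcp_rot: [-2.381, 1.565, -2.695]
ft_force: [0.1, 0.5, 0.3]
opening: 0.6
```

Run:
```python
from plan import *
plan(377,246,3,72)
r=snap("top","pics/t3.png"); s=snap("scene","pics/s3.png")
A=cv2.resize(r["image"][190:240,262:322],(480,400),interpolation=cv2.INTER_CUBIC)
B=cv2.resize(s["image"][310:410,130:210],(320,400),interpolation=cv2.INTER_CUBIC)
cv2.imwrite("pics/c5.png",np.hstack([A,B])[:,:,::-1])
```

```text
shift cm [4.76 0.07 0.1 ] turn 0.0 jaw now 72.0 tips [375.1 245.3  50.6] j6 -0.83 F [0.1 0.5 0.3] op 0.6 t 10.93
```

View pics/c5.png

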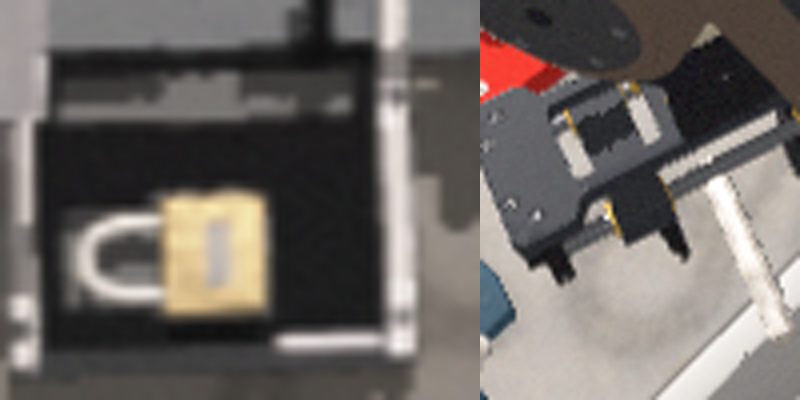

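The padlock sits in its pocket with the shackle to +y. I'll check where the gripper projects in the scene view before descending on the rod.

Run:
```python
from plan import *
s=cams.read_camera("scene"); r=cams.read_camera("top")
st_=monitor.state(); M=R.from_euler("xyz",st_["tcp_rot"]).as_matrix(); p=st_["eef_pos"]
print("tips",(p+190*M[:,0]).round(1))
for d in(-28.5,28.5): print("finger tip predicted px",proj(s,p+190*M[:,0]+d*M[:,1]))
print("rod mid top est px",proj(s,[[375,245.7,6],[420.7,230.9,6],[329.3,260.5,6],[375.1,245.3,6],[377,246,0]]))
```

```text
tips [376.9 246.1  53.7]
finger tip predicted px [[207.68729178 353.19344736]]
finger tip predicted px [[179.19365531 368.23326941]]
rod mid top est px [[197.88873941 372.19211768]
 [188.12827934 352.20407697]
 [208.32943272 393.5731798 ]
 [198.00986512 372.00779508]
 [197.4915287  372.97804534]]
```

The rod lies between the two predicted fingertip positions, so I'll descend and grip.

Call:
apply_moves(series=[[-0.2,[3,0,0],0],[-0.2,[4.6,0,0],0],[-0.2,[5.05,0,0],0],[-0.2,[5.05,0,0],0],[1,[5.05,0,0],0],[1,[5.05,0,0],0],[1,[5.05,0,0],0],[1,[5.05,0,0],0],[1,[5.05,0,0],0],[1,[5.05,0,0],0],[1,[4.0,0,0],0],[1,[-1,0,0],0],[1,[-3,0,0],0],[1,[-3,0,0],0],[1,[-3,0,0],0]])

```text
t: 13.0
eef_pos: [376.3, 245.9, 272.3]
tcp_rot: [-2.253, 1.57, -2.567]
ft_force: [-0.2, 0.0, -1.0]
opening: 0.12
```

Run:
```python
from plan import *
x,y=st(38.6,0); plan(x,y,182,1.43)
s=snap("scene","pics/s4.png"); crop(s,150,300,250,400,6,"pics/c6.png")
st_=monitor.state(); M=R.from_euler("xyz",st_["tcp_rot"]).as_matrix(); p=st_["eef_pos"]+187*M[:,0]
print(p, proj(s,[p-50*M[:,2],p,p+50*M[:,2]]))
```

```text
shift cm [ -9.97 -31.02  21.45] turn 1.232 jaw now 72.0 tips [376.2 245.8  82.3] j6 -0.83 F [-0.2  0.  -1. ] op 0.12 t 13.0
[376.06359569 245.73680046  84.96143734] [[203.11321613 376.18505732]
 [191.67393696 352.97253791]
 [181.0647898  331.44451757]]
```

View pics/c6.png

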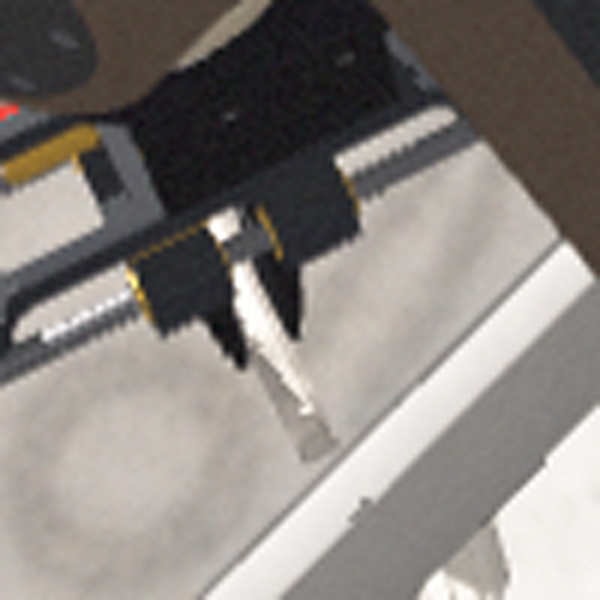

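The rod is held across its middle: the near end is at scene (203,375), and its centre is about 2 mm towards the far end. I'll carry it over the tray with a +1.7 mm correction.

Call:
apply_moves(series=[[1,[-6,0,0],0],[1,[-10,-4,3],0.15],[1,[-10,-30.85,21.4],1.232],[1,[-10,-30.85,21.4],1.232],[1,[-10,-30.85,21.4],1.232],[1,[-10,-30.85,21.4],1.232],[1,[-10,-30.85,21.4],1.232],[1,[-10,-30.85,21.4],1.232],[1,[-10,-30.85,21.4],1.232],[1,[-10,-30.85,21.4],1.232],[1,[-5,-30.85,21.4],1.232],[1,[0,-30.85,21.4],1.232],[1,[3,-30.85,21.4],1.232],[1,[3,-30.85,21.4],1.232],[1,[3,-30.85,21.4],1.232]])

```text
t: 14.92
eef_pos: [485.1, -113.0, 243.7]
tcp_rot: [1.121, 1.57, -0.423]
ft_force: [0.1, -0.5, -0.7]
opening: 0.12
```

Run:
```python
from plan import *
x,y=st(38.6,1.7); plan(x,y,31,1.43)
```

```text
shift cm [ 2.27 -0.06  0.06] turn 0.002 jaw now 1.5 tips [ 485.3 -113.1   53.7] j6 -0.39 F [ 0.1 -0.5 -0.7] op 0.12 t 14.93
```

Run:
```python
from plan import *
import cv2
g=cv2.imread("pics/t3.png").mean(-1); r=cams.read_camera("top")
for u in(274,280,285,290,298): print(u,g[194:208,u].astype(int))
for v in(197,198,199,200,205,205.5): print(v,ray(r,[[285,v]],28)[0,:2].round(1),ray(r,[[285,v]],18)[0,:2].round(1))
x,y=st(38.6,1.7); plan(x,y,31,1.43)
```

```text
274 [127 121  51  29  27  38  57  60  68 111 111  49  30  27]
280 [130 116  51  28  27  48  57  62  73 113 111  49  28  26]
285 [127 122  64  33  39  91 114 117 118 117 112  59  32  27]
290 [125 117  51  29  42 108 115 117 117 118 112  50  31  28]
298 [66 42 28 23 31 57 61 65 94 97 67 35 27 29]
197 [ 495.9 -108.8] [ 497.4 -108.7]
198 [ 492.9 -108.8] [ 494.4 -108.7]
199 [ 490.  -108.7] [ 491.5 -108.6]
200 [ 487.1 -108.7] [ 488.5 -108.6]
205 [ 472.4 -108.5] [ 473.8 -108.4]
205.5 [ 471.  -108.5] [ 472.3 -108.4]
shift cm [ 2.3  -0.06  0.05] turn 0.002 jaw now 1.5 tips [ 485.4 -113.3   54. ] j6 -0.39 F [ 0.3  0.8 -0.7] op 0.12 t 14.97
```

Call:
apply_moves(series=[[1,[1.5,-0.17,0.05],0],[1,[2.3,-0.17,0.05],0],[1,[2.3,-0.17,0.05],0],[1,[2.6,-0.17,0.05],0],[1,[2.9,-0.17,0.05],0],[1,[3.15,-0.17,0.05],0],[1,[3.15,-0.17,0.05],0]])

```text
t: 15.85
eef_pos: [483.3, -114.1, 211.1]
tcp_rot: [1.078, 1.57, -0.468]
ft_force: [2.2, 0.3, -0.5]
opening: 0.118
```

Run:
```python
from plan import *
plan(483.8,-113.6,21.5,1.43)
```

```text
shift cm [-0.04  0.05 -0.05] turn -0.0 jaw now 1.4 tips [ 483.4 -114.2   21.1] j6 -0.39 F [ 2.2  0.3 -0.5] op 0.118 t 15.85
```

Rod at depth. Next: release, lift, and move in front of the push tab for a picture.

Call:
apply_moves(series=[[0.4,[0,0,0],0],[0.4,[0,0,0],0],[0.4,[0,0,0],0],[0.4,[-4,0,0],0],[0.4,[-9,0,0],0],[1,[-14,0,0],0],[1,[-14,-6,3],0.7],[1,[-14,-10.5,5],1.571],[1,[-14,-10.5,5],1.571],[1,[-14,-10.5,5],1.571],[1,[-14,-10.5,5],1.571],[1,[-14,-10.5,5],1.571],[1,[-14,-10.5,5],1.571]])

```text
t: 17.48
eef_pos: [379.3, -166.6, 351.3]
tcp_rot: [0.094, 1.571, -2.771]
ft_force: [0.3, 0.2, -0.3]
opening: 0.003
```

Run:
```python
from plan import *
x,y=st(-76,-45); plan(x,y,34,91.43); plan(x,y,120,91.43)
r=snap("top","pics/t5.png"); s=snap("scene","pics/s5.png")
A=cv2.resize(r["image"][165:245,255:325],(400,457),interpolation=cv2.INTER_CUBIC)
B=cv2.resize(s["image"][150:280,222:336],(400,457),interpolation=cv2.INTER_CUBIC)
cv2.imwrite("pics/c7.png",np.hstack([A,B])[:,:,::-1])
```

```text
shift cm [12.73 -0.55  0.69] turn 0.252 jaw now -74.1 tips [ 379.2 -166.6  161.3] j6 0.72 F [ 0.3  0.2 -0.3] op 0.003 t 17.48
shift cm [ 4.13 -0.55  0.69] turn 0.252 jaw now -74.1 tips [ 379.2 -166.6  161.3] j6 0.72 F [ 0.3  0.2 -0.3] op 0.003 t 17.48
```

View pics/c7.png

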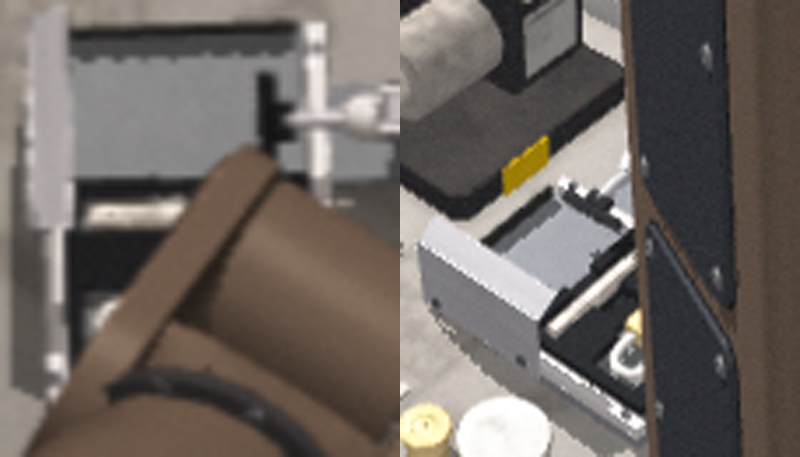

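The follower lies in its pocket, with its left end at about top pixel (270,202). Next I'll go down in front of the tab.

Call:
apply_moves(series=[[1,[2,-0.55,0.7],0.252],[1,[6,-0.55,0.7],0.252],[1,[10,-0.55,0.7],0.252],[1,[12.7,-0.55,0.7],0.252],[1,[12.7,-0.55,0.7],0.252],[1,[12.7,-0.55,0.7],0.252]])

```text
t: 18.32
eef_pos: [371.3, -163.4, 224.9]
tcp_rot: [2.422, 1.57, -0.686]
ft_force: [0.2, -0.1, -0.2]
opening: 0.0
```

Run:
```python
from plan import *
x,y=st(-59-10+78,-45); plan(x,y,34,91.43); print(np.array([x,y])); print((monitor.state()["eef_pos"][:2]-O))
```

```text
shift cm [ 0.1   0.05 -8.49] turn 0.008 jaw now -88.1 tips [ 371.4 -163.5   34.9] j6 0.96 F [ 0.2 -0.1 -0.2] op 0.0 t 18.32
[ 456.12207046 -161.06096167]
[-74.70000892 -47.12738326]
```

Call:
apply_moves(series=[[1,[0,0,-0.4],0],[1,[0,0,-0.8],0],[1,[0,0,-1.2],0],[1,[0,0,-1.7],0],[1,[0,0,-2.3],0],[1,[0,0,-2.9],0],[1,[0,0,-3.5],0],[1,[0,0,-4.1],0],[1,[0,0,-4.7],0],[1,[0,0,-5.3],0],[1,[0,0,-5.9],0],[1,[0,0,-6.5],0],[1,[0,0,-7.0],0],[1,[0,0,-7.4],0],[1,[0,0,-7.7],0],[1,[0,0,-8.0],0],[1,[0,0,-8.0],0]])

```text
t: 20.45
eef_pos: [451.3, -160.8, 224.2]
tcp_rot: [2.75, 1.57, -0.36]
ft_force: [0.1, 0.2, 0.3]
opening: 0.004
```

Call:
apply_moves(series=[[1,[0,0,-0.2],0],[1,[0,0,-0.4],0],[1,[0,0,-0.5],0],[1,[0,0,-0.5],0]])

```text
t: 20.95
eef_pos: [454.4, -160.8, 224.1]
tcp_rot: [-0.297, 1.565, 2.876]
ft_force: [-18.3, -10.4, 9.6]
opening: 0.005
```

The force rise shows the tray at its stop. I'll back off, lift, and check the tray and pad in the top view on the way to the trigger.

Call:
apply_moves(series=[[1,[0,0,1.5],0],[1,[0,0,3],0],[1,[-5,0,3],0],[1,[-11,0,3],0],[1,[-14,0,3],0],[1,[-14,6,1],0],[1,[-14,12,-4],0],[1,[-14,14,-8],0],[1,[-14,14,-8],0],[1,[-14,14,-8],0]])

```text
t: 22.2
eef_pos: [539.7, -297.7, 363.6]
tcp_rot: [-0.669, 1.569, 2.504]
ft_force: [-0.2, -0.3, -0.1]
opening: 0.002
```

Run:
```python
from plan import *
plan(527,-307,115,91.43)
r=snap("top","pics/t6.png"); s=snap("scene","pics/s6.png")
A=cv2.resize(r["image"][150:250,255:375],(480,400),interpolation=cv2.INTER_CUBIC)
B=cv2.resize(s["image"][150:275,232:332],(320,400),interpolation=cv2.INTER_CUBIC)
cv2.imwrite("pics/c8.png",np.hstack([A,B])[:,:,::-1])
```

```text
shift cm [5.86 0.89 1.29] turn 0.006 jaw now -88.2 tips [ 539.5 -297.5  173.6] j6 0.93 F [-0.2 -0.3 -0.1] op 0.002 t 22.2
```

View pics/c8.png

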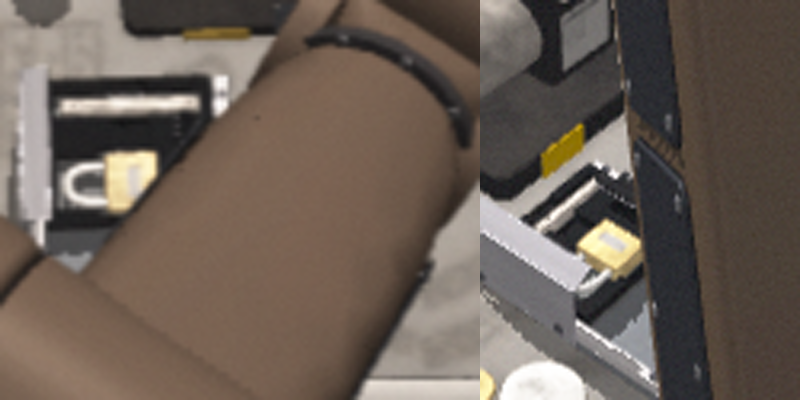

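Both parts are still in their pockets under the nozzle. I'll check how far the tray travelled from the padlock's shift.

Run:
```python
from plan import *
r=cams.read_camera("top")
out=[]
for f,b in(("pics/t3.png",(270,205,300,235)),("pics/t6.png",(270,180,300,215))):
    im=cv2.imread(f)[:,:,::-1]; q=dict(r,image=im)
    m=roi(q,*b,lambda i:(i[...,0]-i[...,2]>45)&(i[...,0]>110)); c=max(comps(m),key=lambda a:a.sum())
    v,u=np.nonzero(c); k=(u<=u.min()+6); X=ray(r,np.c_[u,v][k],35); print(f,wrect(q,c,35), X[:,0].min(),X[:,0].max(),X[:,0].mean())
```

```text
pics/t3.png (array([ 425. , -116.6]), array([34.5, 40.4]), 89.1, array([ 424.7, -116.6], dtype=float32), 161) 404.81186717540703 445.2257870914269 424.4776616619594
pics/t6.png (array([ 500.6, -114.7]), array([34.7, 41. ]), 89.1, array([ 504.3, -112. ], dtype=float32), 130) 480.18469606426765 521.2752063069413 501.2153001272521
```

About 76–77 mm of travel by image, ended by a hard stop, which clears the 73 mm limit. Now over the trigger pad.

Call:
apply_moves(series=[[1,[2,0.9,1.3],0],[1,[5,0.9,1.3],0],[1,[5.8,0.9,1.3],0],[1,[5.8,0.9,1.3],0],[1,[5.8,0.9,1.3],0]])

```text
t: 22.98
eef_pos: [527.9, -307.4, 307.4]
tcp_rot: [2.445, 1.569, -0.665]
ft_force: [0.2, -0.3, -0.1]
opening: 0.005
```

Run:
```python
from plan import *
plan(527,-307,97,91.43)
```

```text
shift cm [ 2.04 -0.05  0.09] turn 0.007 jaw now -88.2 tips [ 528.1 -307.6  117.4] j6 0.9 F [ 0.2 -0.3 -0.1] op 0.005 t 22.98
```

Call:
apply_moves(series=[[1,[0.6,-0.05,0.05],0],[1,[1.2,-0.05,0.05],0],[1,[1.4,-0.05,0.05],0],[1,[1.4,-0.05,0.05],0]])

```text
t: 23.48
eef_pos: [527.2, -307.1, 292.3]
tcp_rot: [2.088, 1.571, -1.022]
ft_force: [-0.3, -0.5, 3.1]
opening: 0.004
```

Call:
apply_moves(series=[[1,[0.2,0,0],0],[1,[0.4,0,0],0],[1,[0.5,0,0],0],[1,[0.5,0,0],0]])

```text
t: 23.98
eef_pos: [527.3, -307.1, 287.3]
tcp_rot: [2.194, 1.57, -0.916]
ft_force: [0.4, -1.0, 3.8]
opening: 0.004
```

Call:
apply_moves(series=[[1,[0.1,0,0],0],[1,[0.1,0,0],0],[1,[0.1,0,0],0]])

```text
t: 24.35
eef_pos: [527.2, -307.0, 286.3]
tcp_rot: [2.277, 1.571, -0.833]
ft_force: [0.6, -2.0, 4.3]
opening: 0.006
```

The lever is at about 10.7 mm and 4.3 N, within the first-stage range either way. I'll hold about 1 s.

Call:
apply_moves(series=[[1,[0,0,0],0],[1,[0,0,0],0],[1,[0,0,0],0],[1,[0,0,0],0],[1,[0,0,0],0],[1,[0,0,0],0],[1,[0,0,0],0],[1,[0,0,0],0]])

```text
t: 25.35
eef_pos: [527.2, -307.0, 286.2]
tcp_rot: [1.562, 1.571, -1.548]
ft_force: [1.1, -2.5, 4.3]
opening: 0.001
```

Call:
apply_moves(series=[[1,[0.1,0,0],0],[1,[0.1,0,0],0],[1,[0.1,0,0],0],[1,[0.1,0,0],0],[1,[0.1,0,0],0]])

```text
t: 25.98
eef_pos: [527.2, -307.1, 285.5]
tcp_rot: [2.15, 1.57, -0.96]
ft_force: [0.1, -1.8, 6.4]
opening: 0.008
```

The force now rises at the pressure point, so stage one is held. Next I press through to the second stage.

Call:
apply_moves(series=[[1,[0.3,0,0],0],[1,[0.6,0,0],0],[1,[0.9,0,0],0],[1,[1.0,0,0],0],[1,[1.0,0,0],0]])

```text
t: 26.6
eef_pos: [527.2, -308.1, 276.6]
tcp_rot: [2.081, 1.567, -1.029]
ft_force: [-3.8, -8.5, 15.5]
opening: 0.005
```

Call:
apply_moves(series=[[1,[0.15,0,0],0],[1,[0.25,0,0],0],[1,[0.25,0,0],0],[1,[0.25,0,0],0]])

```text
t: 27.1
eef_pos: [527.2, -308.2, 274.3]
tcp_rot: [2.076, 1.566, -1.034]
ft_force: [-5.1, -10.2, 16.6]
opening: 0.001
```

Call:
apply_moves(series=[[1,[0.1,0,0],0],[1,[0.2,0,0],0],[1,[0.2,0,0],0],[1,[0.2,0,0],0],[1,[0.2,0,0],0]])

```text
t: 27.72
eef_pos: [527.2, -308.3, 273.3]
tcp_rot: [2.129, 1.566, -0.981]
ft_force: [-6.4, -6.7, 26.0]
opening: 0.004
```

26 N with little further motion: the lever is on its stop. Hold about 1 s, then release straight up.

Call:
apply_moves(series=[[1,[0,0,0],0],[1,[0,0,0],0],[1,[0,0,0],0],[1,[0,0,0],0],[1,[0,0,0],0],[1,[0,0,0],0],[1,[0,0,0],0],[1,[0,0,0],0],[1,[-1,0,0],0],[1,[-2,0,0],0],[1,[-3.5,0,0],0],[1,[-8,0,0],0],[1,[-13,0,0],0],[1,[-15,3,4],0],[1,[-15,8,4],0],[1,[-15,14,4],0],[1,[-15,20,4],0],[1,[-15,25,4],0],[1,[-15,25,4],0]])

```text
t: 30.1
eef_pos: [494.1, -561.1, 419.0]
tcp_rot: [-0.793, 1.569, 2.377]
ft_force: [0.5, -0.1, 1.2]
opening: 0.007
```

Run:
```python
from plan import *
plan(527,-307,97,91.43)
r=snap("top","pics/t9.png"); s=snap("scene","pics/s9.png")
A=cv2.resize(r["image"][150:250,255:375],(480,400),interpolation=cv2.INTER_CUBIC)
B=cv2.resize(s["image"][150:275,232:332],(320,400),interpolation=cv2.INTER_CUBIC)
cv2.imwrite("pics/c9.png",np.hstack([A,B])[:,:,::-1])
im=r["image"]; m=roi(r,270,180,300,215,lambda i:(i[...,0]-i[...,2]>45)&(i[...,0]>110)); c=max(comps(m),key=lambda a:a.sum()); print(wrect(r,c,35))
```

```text
shift cm [ 13.23 -25.28  -4.04] turn 0.004 jaw now -88.4 tips [ 493.8 -560.8  229. ] j6 0.61 F [ 0.5 -0.1  1.2] op 0.007 t 30.1
(array([ 514.3, -107.9]), array([19.6, 37.2]), 40.1, array([ 511.9, -108.4], dtype=float32), 64)
```

View pics/c9.png

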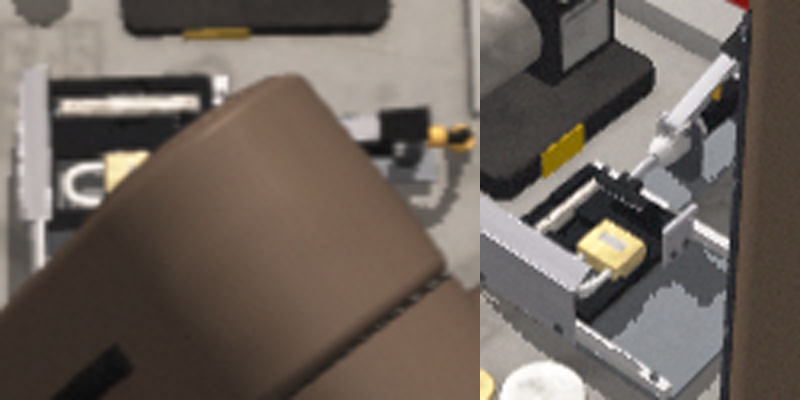

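Tray home, both parts in their pockets, lever back up, and the gripper clear. I'm handing the job in.

```bash
python3 -c "
from cell import job,monitor
print(monitor.state()['ft_force'].round(1)); print(job.job_done())"
```

```text
[0.3 0.4 1.2]
the job is handed in; nothing more can be done
None
```

The job is done and handed in at about 30 s of the 72 s allowed. I seated the padlock and the plug follower in their pockets and pushed the tray home. I held the trigger just under 2 s at the first pressure point (4.3 to 6.4 N), then a little over 1 s fully down (26 N on its stop). After that I let it spring back.

**Last pictures:** both parts are in their pockets under the nozzle, the lever is up again and the gripper is clear of everything. I saw nothing else on the bench move, but I didn't measure the other items afterwards.

**Checks that disagreed or fell short:**
- **Tray travel:** the pictures gave about 75.5 to 76.7 mm instead of 78 mm. The push ended on a firm stop at 18 N, and 73 mm is enough. A final re-measurement failed because the arm partly hid the padlock.
- **Camera agreement:** the two cameras differed by about 5 mm on the follower's ends, so I shifted where I set it down by 1.7 mm.
- **Trigger angle:** I judged it from force and travel only, as I had no direct reading.
- **Wrist force:** it still read about 1 N with the arm clear of everything, probably sensor drift.

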